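Swap the mixed-up reactor vessels onto their own heater stands

ROBOT

A 6-joint arm with a two-finger parallel gripper is mounted at the origin on the work surface. World frame = base frame: x ahead of the robot, y to its left, z up, the work surface at z = 0. Lengths are in m, angles in rad, forces in N, time in s.
With the tool pointing down it reaches from about 0.25 to 0.775 m from the base axis. Payload 4 kg.
Tool frame: the origin (TCP) lies at the very end of the fingers, on their centre line; the grasp point (between the pads) lies 19 mm behind it (robot.tcp_to_grasp is the distance from the TCP to the grasp point, in m); z points along the fingers, y is the line along which they close (so a half turn about z gives the same grasp; the last joint's range is limited). The gripper opens to 94 mm and grips with 3 to 60 N. Pads are 16 mm wide; open, the fingers measure 119 mm over their backs; the gripper's body (75 mm by 177 mm) begins 78 mm behind the grasp point.
Start: joints at [-1.316, 0.087, 1.371, -0, 1.684, -0.103], TCP at [0.193, -0.515, 0.206] pointing down, gripper open.
Joint ranges: [-3.1, 3.1], [-0.76, 2.03], [0.27, 2.55], [-1.08, 4.22], [0.17, 2.65], [-2.57, 2.57]. Speed limits (rad/s): [2.79, 2.79, 3.14, 3.14, 3.14, 3.14].

INTERFACE

Orientations are given as [roll, pitch, yaw] about the fixed x, y, z axes, in that order (R = Rz(yaw) Ry(pitch) Rx(roll)).
In Python, from bench import robot, camrig, probe_bus gives the robot as it stands (robot), with the cameras (camrig) and the readings (probe_bus).
- The arm moves only by the tool run_rows, called after "Emit:" as name(argument=value, ...), one argument or row to a line, values as JSON. Schema: {"type":"object","properties":{"offsets":{"type":"string"},"only":{"type":"string"},"quiet":{"type":"boolean"},"lines":{"type":"string"}},"required":["offsets"],"additionalProperties":false}. offsets is a string of 1 to 20 rows, one to a line, with the numbers parted by spaces; each row has 5 numbers: the finger opening in m, then dx, dy, dz in mm, then a turn about the tool's z in units of 0.1 rad; each row shifts and turns the commanded pose from where the row before left it, along the tool's axes as they then stand; what a row does not reach is not made up. A row lasts 1/12 s, in which the tool goes at most 0.0417 m and 0.125 rad, less where a joint would pass 70% of its speed; a pose out of reach is approached as far as the arm can. The fingers move at their own pace and stop on an object; the grip force is fixed at half the most. Time passes only in rows, so rows that do not move let the fingers close. The tool returns the time, the measured TCP pose, the force, the opening and the grip force at its end. only (a regular expression) keeps the lines of the reply that match it, lines (a string "A,B") keeps lines A to B, and quiet returns only ok. Input that does not fit is refused with a message, and nothing moves.
- probe_bus.get_obs(): the state, without advancing time (a new reading comes with each control period).
- camrig.snapshot(name): name is "side" or "top"; returns a dict with "color" (384x512x3 uint8, blue, green, red), "fx", "fy", "cx", "cy" (pixels), "k1" (the pictures are not rectified: a ray, as slopes to the right and down, at radius r is drawn at 1 + k1 r^2 times it, then the intrinsics apply), "extrinsics" (4x4, takes a point from world to camera coordinates). Camera axes: x right, y down, z forward; pixel columns grow to the right and rows downward; lengths in m; the calibration is good to about 2 mm. A picture is of the moment at which its call begins. There is no depth.
- robot.close_job(): hands the job in; it is judged then, once.
The state is a dict: "time": time; "joint_positions": joint angles; "qvel": joint speeds; "joint_torque": joint torques, N m; "tool_pos": TCP position; "ee_rot": TCP orientation; "wrist_force": force on the tool from outside, world axes, zero at the start; "wrist_torque": the same for the moment, N m; "width": finger opening in m; "finger_force": force on a finger pad.
Only numpy, scipy, OpenCV 4.12 (cv2) and the standard library are available. Lean on these libraries where they do the work, as an engineer would, in place of code of your own. Each camera call takes 0.05 s, during which the arm holds its last target. There are 200 camera calls.

TASK

The three reactor vessels are all on the wrong heater stands: move each one to the stand whose rim has the colour of its top, so that it stands flat inside the rim. Use the empty black-rimmed stand as the halfway place, and leave it empty again at the end. Keep the vessels upright, set them down gently without dropping them, and leave the amber bottle and the pressure gauge where they are.

Things in the scene. Friction and masses are not known exactly. Their poses are not given: they have to be found in the camera images.
- vessel_red: closed steel reactor vessel with a red top, upright. Origin: centre of its underside, z up its axis. Steel pot dia 56, height 60; red flange dia 64 from 60 to 72, with six bolt heads 4 high on it at 24 from the axis; round red grip knob on the axis, dia 28, from 72 to 110 (top). 0.36 to 0.54 kg, mass centre below the knob. Grip it by the knob from above, in any direction.
- vessel_blue: closed steel reactor vessel with a blue top, upright. Origin: centre of its underside, z up its axis. Steel pot dia 56, height 60; blue flange dia 64 from 60 to 72, with six bolt heads 4 high on it at 24 from the axis; round blue grip knob on the axis, dia 28, from 72 to 110 (top). 0.36 to 0.54 kg, mass centre below the knob. Grip it by the knob from above, in any direction.
- vessel_yellow: closed steel reactor vessel with a yellow top, upright. Origin: centre of its underside, z up its axis. Steel pot dia 56, height 60; yellow flange dia 64 from 60 to 72, with six bolt heads 4 high on it at 24 from the axis; round yellow grip knob on the axis, dia 28, from 72 to 110 (top). 0.36 to 0.54 kg, mass centre below the knob. Grip it by the knob from above, in any direction.
- stand_red: fixed heater stand with a red rim. Origin: centre of its underside, on the bench, z up. Round dark base dia 116; flat recess floor at height 20 inside a raised red rim, inner dia 80, outer 104, top at 30. A vessel stands on the recess floor inside the rim (12 play all round), its origin then 20 above the stand's. Holds one.
- stand_blue: fixed heater stand with a blue rim. Origin: centre of its underside, on the bench, z up. Round dark base dia 116; flat recess floor at height 20 inside a raised blue rim, inner dia 80, outer 104, top at 30. A vessel stands on the recess floor inside the rim (12 play all round), its origin then 20 above the stand's. Holds one.
- stand_yellow: fixed heater stand with a yellow rim. Origin: centre of its underside, on the bench, z up. Round dark base dia 116; flat recess floor at height 20 inside a raised yellow rim, inner dia 80, outer 104, top at 30. A vessel stands on the recess floor inside the rim (12 play all round), its origin then 20 above the stand's. Holds one.
- stand_black: fixed heater stand with a black rim, empty at the start, for parking. Origin: centre of its underside, on the bench, z up. Round dark base dia 116; flat recess floor at height 20 inside a raised black rim, inner dia 80, outer 104, top at 30. A vessel stands on the recess floor inside the rim (12 play all round), its origin then 20 above the stand's. Holds one.
- reagent_bottle: loose amber reagent bottle with a white cap, diameter 54, height 100, standing among the stands; origin at the centre of its underside, z up. To be left alone.
- gauge: loose steel pressure gauge lying face up among the stands, diameter 64, height 24, with a brass stub reaching 53 from its centre along its +x; origin at the centre of its underside, z up. To be left alone.

How it is judged:
On the way:
1. one of the vessels stands released inside the rim of the black stand (((horizontal distance between vessel_red and stand_black below 0.014 m and z of vessel_red in the frame of stand_black between 0.015 and 0.025 m and angle between vessel_red's own z axis and vertical below 0.1 rad and contact force between vessel_red and the fingers below 0.1 N and linear speed of vessel_red below 0.03 m/s and angular speed of vessel_red below 0.3 rad/s) or (horizontal distance between vessel_blue and stand_black below 0.014 m and z of vessel_blue in the frame of stand_black between 0.015 and 0.025 m and angle between vessel_blue's own z axis and vertical below 0.1 rad and contact force between vessel_blue and the fingers below 0.1 N and linear speed of vessel_blue below 0.03 m/s and angular speed of vessel_blue below 0.3 rad/s) or (horizontal distance between vessel_yellow and stand_black below 0.014 m and z of vessel_yellow in the frame of stand_black between 0.015 and 0.025 m and angle between vessel_yellow's own z axis and vertical below 0.1 rad and contact force between vessel_yellow and the fingers below 0.1 N and linear speed of vessel_yellow below 0.03 m/s and angular speed of vessel_yellow below 0.3 rad/s))), for 0.2 s.
At the end, for the whole second after the job is handed in: each vessel stands released, upright (within 0.1 rad) and at rest on the recess floor of the stand of its own colour, centred within 14 mm (which is anywhere inside the rim), so that the black stand is empty (horizontal distance between vessel_red and stand_red below 0.014 m and z of vessel_red in the frame of stand_red between 0.015 and 0.025 m and angle between each of vessel_red, vessel_blue, vessel_yellow's own z axis and vertical below 0.1 rad and contact force between each of vessel_red, vessel_blue, vessel_yellow and the fingers below 0.1 N and linear speed of each of vessel_red, vessel_blue, vessel_yellow below 0.03 m/s and angular speed of each of vessel_red, vessel_blue, vessel_yellow below 0.3 rad/s and horizontal distance between vessel_blue and stand_blue below 0.014 m and z of vessel_blue in the frame of stand_blue between 0.015 and 0.025 m and horizontal distance between vessel_yellow and stand_yellow below 0.014 m and z of vessel_yellow in the frame of stand_yellow between 0.015 and 0.025 m); the robot touches nothing.
It fails at once if a vessel is tipped over (more than 35 degrees) (angle between any of vessel_red, vessel_blue, vessel_yellow's own z axis and vertical above 0.61 rad).
It fails at once if a vessel is dropped: it moves faster than 0.6 m/s with no finger on it (a fall of about 2 cm) ((contact force between vessel_red and the fingers below 0.05 N and linear speed of vessel_red above 0.6 m/s) or (contact force between vessel_blue and the fingers below 0.05 N and linear speed of vessel_blue above 0.6 m/s) or (contact force between vessel_yellow and the fingers below 0.05 N and linear speed of vessel_yellow above 0.6 m/s)).
It fails at once if the amber bottle or the gauge is shifted more than 30 mm or the bottle knocked over (distance of any of reagent_bottle, gauge from where it was at the start of the episode above 0.03 m or angle between reagent_bottle's own z axis and vertical above 0.5 rad).
It also fails if it takes over 96 s, if anything falls off the work surface, if the arm or the gripper's body presses on something with over 40 N, if the wrist force passes 120 N, or if a joint passes its speed limit or range.

## Working session

There is one attempt and no reset: what is moved stays moved. The work goes in short steps, Python scripts to look and compute and a tool call to move; the robot and the scene stay as the last step left them, time stands still between calls to the robot, and variables do not carry over. Pictures are saved under pics/ and viewed, at most 14 in all, crops included, and the job is handed in when it is done.

```bash
ls; mkdir -p pics
```

Run:
```python
from bench import robot, camrig, probe_bus
import cv2,numpy as np
for n in("side","top"):
    s=camrig.snapshot(n);cv2.imwrite(f"pics/{n}0.png",s["color"])
    print(n,s["fx"],s["fy"],s["cx"],s["cy"],s["k1"]);print(np.round(s["extrinsics"],4))
o=probe_bus.get_obs();print(o["time"],o["tool_pos"],o["ee_rot"],o["width"])
```

```text
bench.py
pics
side 408.8762004142837 408.8762004142837 255.24347518722874 192.9519898878269 -0.06157100747498526
[[ 0.9578 -0.2874  0.0033 -0.5011]
 [-0.1527 -0.5185 -0.8413  0.1405]
 [ 0.2435  0.8053 -0.5405  0.6492]
 [ 0.      0.      0.      1.    ]]
top 349.7933054281005 349.7933054281005 258.1363646128903 188.4096844683766 -0.08692063585861656
[[ 0.0142 -0.9996  0.0252 -0.0077]
 [-0.9986 -0.0155 -0.0506  0.5429]
 [ 0.051  -0.0245 -0.9984  0.8057]
 [ 0.      0.      0.      1.    ]]
0.1 [ 0.19248697 -0.5146829   0.20440269] [-3.13957508e+00 -1.94085901e-04  3.57770969e-01] 0.0944170113291644
```

View pics/top0.png

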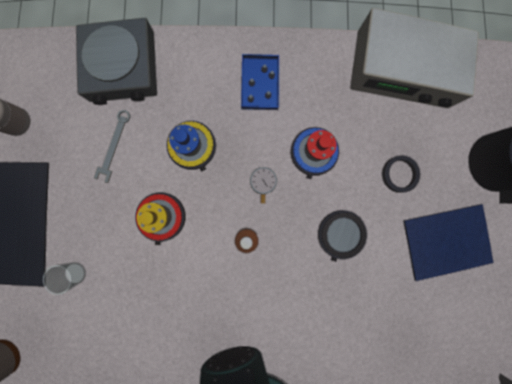

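View pics/side0.png

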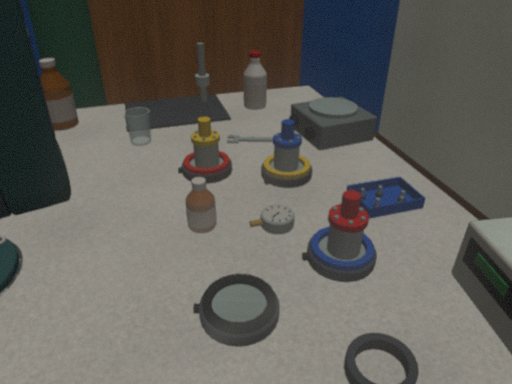

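Create vis.py:
```python
import cv2,numpy as np
from scipy.optimize import least_squares
a=np.linspace(0,2*np.pi,72,endpoint=False)
def ring(r,z): return np.c_[r*np.cos(a),r*np.sin(a),z+0*a]
RIM=np.r_[ring(.052,0),ring(.052,-.010)]           # origin: rim top
TOP=np.r_[ring(.014,0),ring(.014,-.038),ring(.032,-.038),ring(.032,-.050)]  # origin: knob top
BASE=np.r_[ring(.052,0),ring(.058,-.010),ring(.058,-.030)]
def proj(s,P):
    E=s["extrinsics"]; p=P@E[:3,:3].T+E[:3,3]; q=p[:,:2]/p[:,2:]
    q=q*(1+s["k1"]*(q**2).sum(1,keepdims=True))
    return q*[s["fx"],s["fy"]]+[s["cx"],s["cy"]]
def mask(s,c):
    h=cv2.cvtColor(s["color"],cv2.COLOR_BGR2HSV); H,S,V=[h[...,i].astype(int) for i in range(3)]
    m={"red":((H<6)|(H>173))&(S>150)&(V>70),"blue":(H>105)&(H<125)&(S>140)&(V>60),
       "yellow":(H>17)&(H<32)&(S>120)&(V>80),"black":(V<75)&(S<90)}[c]
    return m.astype(np.uint8)
def blob(s,c,guess,model):
    """hull of the colour's component that lies nearest the projected guess"""
    p=proj(s,model+guess); n,l,st,ce=cv2.connectedComponentsWithStats(mask(s,c),connectivity=8)
    lo,hi=p.min(0)-8,p.max(0)+8
    ok=np.zeros(l.shape,bool)
    for i in range(1,n):
        if st[i,4]>=6 and (ce[i]>lo).all() and (ce[i]<hi).all(): ok|=l==i
    ys,xs=np.nonzero(ok)
    return cv2.convexHull(np.c_[xs,ys].astype(np.float32))[:,0] if len(xs)>5 else None
def fit(shots,c,guess,model):
    g=np.array(guess,float)
    for _ in range(2):
        hs=[(s,blob(s,c,g,model)) for s in shots]
        def res(x):
            r=[]
            for s,h in hs:
                H=cv2.convexHull(proj(s,model+x).astype(np.float32))
                r+=[cv2.pointPolygonTest(H,(float(u),float(v)),True)-.5 for u,v in h]
            return np.array(r)
        o=least_squares(res,g,loss="soft_l1",f_scale=.5,diff_step=1e-3); g=o.x
    return g,np.sqrt(np.median(res(g)**2)),len(res(g))
def ground(s,uv,z):
    def f(x): return proj(s,np.array([[x[0],x[1],z]]))[0]-uv
    return least_squares(f,[.5,0]).x
```

Run:
```python
from bench import robot, camrig, probe_bus
from vis import *
S=[camrig.snapshot(n) for n in("top","side")]
T=S[0]
for st,uv,ve,uk in(("blue",(315,151),"red",(320,142)),("yellow",(190,145),"blue",(184,137)),("red",(160,217),"yellow",(151,216)),("black",(342,235),0,0)):
    m=BASE if st=="black" else RIM
    g=np.r_[ground(T,uv,.03),.03]; 
    for sh in (S,S[:1],S[1:]): print("stand",st,*[np.round(v,4) for v in fit(sh,st,g,m)])
    if ve:
        g=np.r_[ground(T,uk,.13),.13]
        for sh in (S,S[:1],S[1:]): print("vessel",ve,*[np.round(v,4) for v in fit(sh,ve,g,TOP)])
print("gauge",ground(T,(263,180),.024),"stubend",ground(T,(263,201),.012),"bottle",ground(T,(246,243),.1))
```

```text
stand blue [ 0.635  -0.1323  0.0298] 0.5299 43
stand blue [ 0.633  -0.1306  0.0391] 0.144 24
stand blue [ 0.6583 -0.0936 -0.    ] 0.7173 19
vessel red [ 0.6363 -0.1316  0.1396] 0.8622 40
vessel red [ 0.6413 -0.1383  0.104 ] 0.1146 21
vessel red [ 0.6778 -0.0701  0.0848] 0.4461 19
stand yellow [0.6435 0.1589 0.0351] 0.3732 45
stand yellow [0.64   0.1569 0.0517] 0.1973 23
stand yellow [0.6564 0.1883 0.0168] 0.3823 22
vessel blue [0.6444 0.1637 0.1283] 0.6286 27
vessel blue [0.6497 0.1696 0.0955] 0.1025 20
vessel blue [0.7301 0.3792 0.0328] 0.2669 7
stand red [0.4743 0.2269 0.0389] 0.2316 45
stand red [0.4743 0.2262 0.0413] 0.1211 29
stand red [0.483  0.2874 0.003 ] 0.7094 16
vessel yellow [0.4747 0.2269 0.1325] 0.2007 40
vessel yellow [0.4746 0.2283 0.1275] 0.1344 23
vessel yellow [0.4777 0.2465 0.1238] 0.2563 17
stand black [ 0.4376 -0.1979  0.0305] 0.6219 64
stand black [ 0.4364 -0.2032  0.0141] 0.1209 29
stand black [ 0.4399 -0.1923  0.0238] 0.222 35
gauge [ 0.56214293 -0.0104198 ] stubend [ 0.5136809  -0.01154474] bottle [0.42435067 0.02610672]
```

The manual's scale: shifts go in mm and turns go in units of 0.1 rad. Converting my numbers, -0.01 m is -10, -0.12 rad is -1.2.

Emit:
run_rows(
  offsets="0.094 0 0 -10 -1.19\n0.094 0 0 -10 -1.19\n0.094 0 0 -10 -1.2\n0.094 0 0 0 0\n0.094 0 0 0 0",
)

```text
time: 0.62
tool_pos: [0.1927, -0.5154, 0.2358]
ee_rot: [3.141, 0.0, 0.713]
wrist_force: [0.4, 0.7, -0.1]
width: 0.0943
finger_force: 0.0
```

Create pos.py:
```python
from bench import robot, camrig, probe_bus
from vis import *
def at(name,g,model,S):
    """fit x,y with the height held, both views and each view"""
    z=g[2]; out=[]
    for sh in (S,S[:1],S[1:]):
        try:
            hs=[(s,blob(s,name,np.array(g),model)) for s in sh]
            f=lambda x:np.array([cv2.pointPolygonTest(cv2.convexHull(proj(s,model+[*x,z]).astype(np.float32)),(float(u),float(v)),True)-.5 for s,h in hs for u,v in h])
            out.append(np.round(least_squares(f,g[:2],loss="soft_l1",f_scale=.5,diff_step=1e-3).x,4))
        except Exception as e: out.append(None)
    return out
def togo(x,y,z):
    o=probe_bus.get_obs(); p=o["tool_pos"]; w=o["ee_rot"][2]; d=np.array([x,y,z])-p
    c,s=np.cos(w),np.sin(w)
    print("tool",np.round(p,4),"rot",np.round(o["ee_rot"],3),"go",np.round([c*d[0]+s*d[1],s*d[0]-c*d[1],-d[2]],4))
```

Run:
```python
from pos import *
S=[camrig.snapshot(n) for n in("top","side")]
for c,g,m in(("blue",(.635,-.132,.03),RIM),("yellow",(.643,.158,.03),RIM),("red",(.474,.227,.03),RIM),("black",(.437,-.198,.03),BASE),
  ("red",(.636,-.132,.13),TOP),("blue",(.644,.163,.13),TOP),("yellow",(.474,.227,.13),TOP)): print(c,g[2],at(c,g,m,S))
togo(.637,-.134,.16)
ims=[]
for s in S:
    im=cv2.resize(s["color"],None,fx=3,fy=3,interpolation=2)
    for c,g,m in(("blue",(.635,-.132,.03),RIM),("yellow",(.643,.158,.03),RIM),("red",(.474,.227,.03),RIM),("black",(.437,-.198,.03),BASE),("red",(.636,-.132,.13),TOP),("blue",(.644,.163,.13),TOP),("yellow",(.474,.227,.13),TOP)):
        b=at(c,g,m,S)[0]
        for k in range(0,len(m),72): cv2.polylines(im,[np.int32(proj(s,m[k:k+72]+[*b,g[2]])*3+1)],True,(255,0,255),1)
    ims.append(im)
cv2.imwrite("pics/ov.png",np.vstack([ims[0][330:820,380:1150],ims[1][330:1040,520:1290]])[:,:]) 
im=cv2.imread("pics/ov.png"); cv2.imwrite("pics/ov.png",cv2.resize(np.hstack([cv2.resize(ims[0][330:820,380:1150],(400,255)),cv2.resize(ims[1][330:1040,520:1290],(400,369))[:255]]),None,fx=1,fy=1))
cv2.imwrite("pics/ovt.png",ims[0][330:820,380:1150]); cv2.imwrite("pics/ovs.png",cv2.resize(ims[1][330:1040,520:1290],(640,590)))
```

```text
blue 0.03 [array([ 0.635 , -0.1327]), array([ 0.6344, -0.1321]), array([ 0.6352, -0.1345])]
yellow 0.03 [array([0.6442, 0.1605]), array([0.6437, 0.1598]), array([0.6473, 0.1664])]
red 0.03 [array([0.4743, 0.2291]), array([0.4741, 0.229 ]), array([0.4767, 0.2428])]
black 0.03 [array([ 0.4378, -0.1975]), array([ 0.4369, -0.1983]), array([ 0.4382, -0.197 ])]
red 0.13 [array([ 0.6368, -0.1332]), array([ 0.6363, -0.1332]), array([ 0.6451, -0.1214])]
blue 0.13 [array([0.6435, 0.1636]), array([0.6439, 0.1634]), array([0.6439, 0.1864])]
yellow 0.13 [array([0.4747, 0.2281]), array([0.4746, 0.2278]), array([0.4759, 0.2331])]
tool [ 0.1925 -0.5149  0.2346] rot [-3.14e+00 -1.00e-03  7.13e-01] go [0.5853 0.0029 0.0746]
```

View pics/ovt.png

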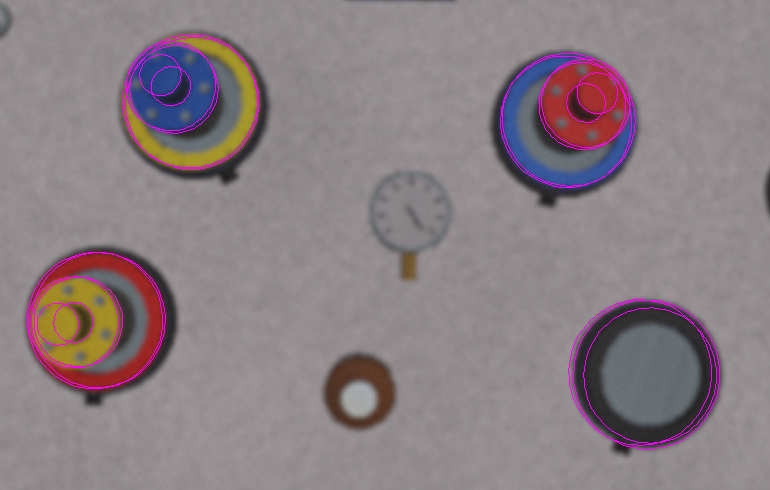

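View pics/ovs.png

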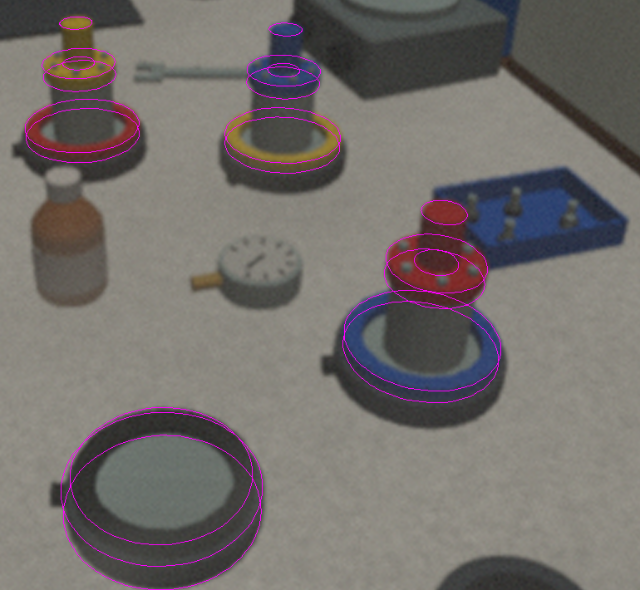

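The overlays agree with the scene. In the top crop, the knobs are near (160,75), (597,93) and (58,323), and the black stand is near (650,373). The stands and vessels are located to a few mm. Next I turn to yaw 0 and go above the red vessel.

Scaled: 0.119 rad is 1.19.

Emit:
run_rows(
  offsets="0.094 0 0 0 1.19\n0.094 0 0 0 1.19\n0.094 0 0 0 1.19\n0.094 0 0 0 1.19\n0.094 0 0 0 1.19\n0.094 0 0 0 1.18\n0.094 0 0 0 0",
  quiet=true,
)

```text
ok
```

Emit:
run_rows(
  offsets="0.094 27.8 -23.9 4.6 0\n0.094 27.8 -23.9 4.6 0\n0.094 27.8 -23.9 4.6 0\n0.094 27.8 -23.9 4.6 0\n0.094 27.8 -23.9 4.6 0\n0.094 27.8 -23.9 4.6 0\n0.094 27.8 -23.9 4.6 0\n0.094 27.8 -23.9 4.6 0\n0.094 27.8 -23.9 4.6 0\n0.094 27.8 -23.9 4.6 0\n0.094 27.8 -23.9 4.6 0\n0.094 27.8 -23.9 4.6 0\n0.094 27.8 -23.9 4.6 0\n0.094 27.8 -23.9 4.6 0\n0.094 27.8 -23.9 4.6 0\n0.094 27.8 -23.9 4.6 0\n0.094 0 0 0 0\n0.094 0 0 0 0",
)

```text
time: 2.8
tool_pos: [0.6365, -0.1299, 0.1596]
ee_rot: [-3.141, 0.004, 0.007]
wrist_force: [-0.4, -0.7, 1.3]
width: 0.0938
finger_force: 0.0
```

```bash
python3 -c "
from pos import *
togo(.6368,-.1332,.102)"
```

```text
tool [ 0.6365 -0.1299  0.1596] rot [-3.141  0.004  0.007] go [0.0003 0.0033 0.0576]
```

Scaled: 0.0145 m is 14.5, 0.001 m is 1.

Emit:
run_rows(
  offsets="0.094 0 1 14.5 0\n0.094 0 1 14.5 0\n0.094 0 1 14.5 0\n0.094 0 0 14.5 0\n0.094 0 0 0 0\n0.094 0 0 0 0",
)

```text
time: 3.3
tool_pos: [0.6348, -0.1355, 0.1032]
ee_rot: [-3.141, 0.002, 0.002]
wrist_force: [-0.1, -0.2, 0.5]
width: 0.0938
finger_force: 0.0
```

Emit:
run_rows(
  offsets="0.04 0 0 0 0\n0.03 0 0 0 0\n0.02 0 0 0 0\n0.02 0 0 0 0\n0.02 0 0 0 0\n0.02 0 0 0 0\n0.02 0 0 0 0\n0.02 0 0 0 0\n0.02 0 0 0 0\n0.02 0 0 0 0",
)

```text
time: 4.13
tool_pos: [0.6363, -0.1345, 0.1038]
ee_rot: [3.142, 0.0, 0.003]
wrist_force: [-0.2, -0.1, -0.6]
width: 0.0307
finger_force: 0.0
```

```bash
python3 -c "
from pos import *
togo(.6368,-.1332,.18)"
```

```text
tool [ 0.6363 -0.1345  0.1038] rot [3.142e+00 0.000e+00 3.000e-03] go [ 0.0005 -0.0013 -0.0762]
```

Emit:
run_rows(
  offsets="0.015 0 0 0 0\n0.015 0 0 0 0\n0.015 0 0 0 0\n0.015 0 0 0 0\n0.015 0 0 0 0",
)

```text
time: 4.55
tool_pos: [0.6363, -0.1343, 0.1038]
ee_rot: [-3.141, 0.0, 0.003]
wrist_force: [0.2, 1.0, -0.1]
width: 0.0273
finger_force: 30.0
```

Emit:
run_rows(
  offsets="0.015 0 0 -4 0\n0.015 0 0 -8 0\n0.015 0 0 -12 0\n0.015 0 0 -12 0\n0.015 0 0 -12 0\n0.015 0 0 -8 0\n0.015 0 0 -4 0\n0.015 0 0 0 0\n0.015 0 0 0 0",
)

```text
time: 5.3
tool_pos: [0.6364, -0.1346, 0.1641]
ee_rot: [3.141, -0.0, 0.003]
wrist_force: [0.0, 1.1, -4.3]
width: 0.0274
finger_force: 30.0
```

Run:
```python
from pos import *
S=[camrig.snapshot(n) for n in("top","side")]
cv2.imwrite("pics/lift1.png",S[1]["color"])
p=probe_bus.get_obs()["tool_pos"]; z=p[2]+.028
print(at("red",(p[0],p[1],z),TOP,S),fit(S,"red",(p[0],p[1],z),TOP))
togo(.4378,-.1980,.16)
```

```text
[array([ 0.6465, -0.1228]), array([ 0.6363, -0.1385]), array([ 0.6456, -0.122 ])] (array([ 0.63799336, -0.13444842,  0.20002385]), np.float64(0.8628683730504703), 26)
tool [ 0.6359 -0.1344  0.1628] rot [-3.141e+00  2.000e-03  3.000e-03] go [-0.1982  0.063   0.0028]
```

View pics/lift1.png

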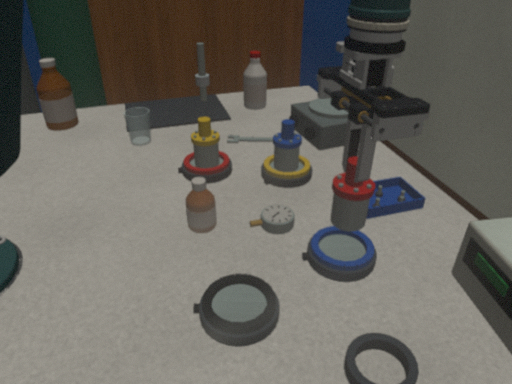

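The picture shows the red vessel hanging upright at (350,200), and the blue stand empty at (342,252). Next I carry it to the black stand.

Scaled: -0.018 m is -18, -0.012 m is -12.

Emit:
run_rows(
  offsets="0.015 -6 2 0 0\n0.015 -12 4 0 0\n0.015 -18 5.7 0 0\n0.015 -18 5.7 0 0\n0.015 -18 5.7 0 0\n0.015 -18 5.7 0 0\n0.015 -18 5.7 0 0\n0.015 -18 5.7 0 0\n0.015 -18 5.7 0 0\n0.015 -18 5.7 0 0\n0.015 -18 5.7 0 0\n0.015 -12 4 0 0\n0.015 -6 2 0 0\n0.015 0 0 0 0\n0.015 0 0 0 0\n0.015 0 0 0 0",
)

```text
time: 6.73
tool_pos: [0.4392, -0.1982, 0.1639]
ee_rot: [-3.142, -0.001, 0.003]
wrist_force: [0.1, -0.1, -3.6]
width: 0.0276
finger_force: 30.0
```

Run:
```python
from pos import *
S=[camrig.snapshot(n) for n in("top","side")]
print("blue stand",at("blue",(.635,-.132,.03),RIM,S),fit(S,"blue",(.635,-.132,.03),RIM))
togo(.4378,-.1980,.1050)
```

```text
blue stand [array([ 0.6343, -0.1327]), array([ 0.6343, -0.1321]), array([ 0.6348, -0.135 ])] (array([ 0.63498318, -0.13249807,  0.0282432 ]), np.float64(0.2979182024490318), 47)
tool [ 0.4392 -0.1982  0.1638] rot [-3.141 -0.     0.004] go [-0.0014 -0.0002  0.0588]
```

Scaled: 0.012 m is 12, 0.008 m is 8.

Emit:
run_rows(
  offsets="0.015 -1 0 6 0\n0.015 0 0 12 0\n0.015 0 0 12 0\n0.015 0 0 12 0\n0.015 0 0 8 0\n0.015 0 0 4 0\n0.015 0 0 2 0\n0.015 0 0 0 0\n0.015 0 0 0 0",
)

```text
time: 7.58
tool_pos: [0.4378, -0.1986, 0.1083]
ee_rot: [3.141, -0.001, 0.003]
wrist_force: [0.0, 0.1, -4.0]
width: 0.0276
finger_force: 30.0
```

Emit:
run_rows(
  offsets="0.015 0 0 2 0\n0.015 0 0 1 0\n0.015 0 0 1 0\n0.015 0 0 0 0\n0.015 0 0 0 0",
)

```text
time: 8.0
tool_pos: [0.4376, -0.1984, 0.1039]
ee_rot: [3.141, -0.0, 0.003]
wrist_force: [0.2, 0.5, -4.0]
width: 0.0275
finger_force: 30.0
```

Scaled: 0.001 m is 1, 0.0005 m is 0.5.

Emit:
run_rows(
  offsets="0.015 0 0 1 0\n0.015 0 0 0.5 0\n0.015 0 0 0 0\n0.015 0 0 0 0",
)

```text
time: 8.33
tool_pos: [0.438, -0.1985, 0.1037]
ee_rot: [3.141, -0.002, 0.003]
wrist_force: [-1.5, 2.2, 4.9]
width: 0.0276
finger_force: 30.0
```

Emit:
run_rows(
  offsets="0.03 0 0 0 0\n0.035 0 0 0 0\n0.05 0 0 0 0\n0.07 0 0 0 0\n0.094 0 0 0 0\n0.094 0 0 0 0\n0.094 0 0 0 0\n0.094 0 0 0 0\n0.094 0 0 0 0",
)

```text
time: 9.08
tool_pos: [0.4376, -0.1984, 0.1023]
ee_rot: [3.141, -0.0, 0.003]
wrist_force: [-0.4, -0.5, 0.7]
width: 0.0782
finger_force: 0.0
```

Emit:
run_rows(
  offsets="0.094 0 0 -15 0\n0.094 0 0 -15 0\n0.094 0 0 -15 0\n0.094 0 0 -15 0\n0.094 0 0 -10 0\n0.094 0 0 0 0\n0.094 0 0 0 0",
)

```text
time: 9.67
tool_pos: [0.4378, -0.1985, 0.1726]
ee_rot: [3.141, -0.001, 0.003]
wrist_force: [0.5, 0.5, 0.2]
width: 0.0939
finger_force: 0.0
```

Run:
```python
from pos import *
S=[camrig.snapshot(n) for n in("top","side")]
cv2.imwrite("pics/red_black.png",S[1]["color"])
print(at("red",(.438,-.1985,.13),TOP,S))
togo(.6437,.1636,.165)
```

```text
[array([ 0.4382, -0.1972]), array([ 0.4372, -0.1987]), array([ 0.441 , -0.1883])]
tool [ 0.437  -0.1981  0.1712] rot [-3.141e+00  2.000e-03  3.000e-03] go [ 0.2077 -0.3612  0.0062]
```

View pics/red_black.png

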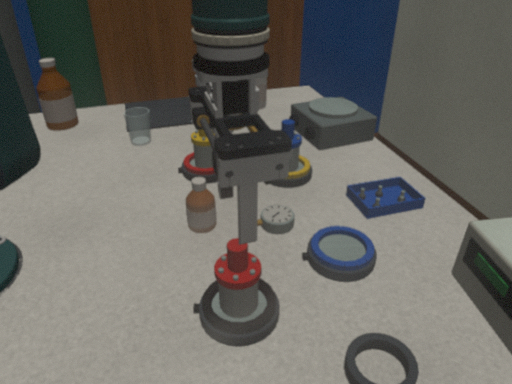

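The red vessel stands flat in the black stand at (238,295), released. Next is the blue vessel.

Scaled: -0.0258 m is -25.8, 0.0148 m is 14.8.

Emit:
run_rows(
  offsets="0.094 14.8 -25.8 0.4 0\n0.094 14.8 -25.8 0.4 0\n0.094 14.8 -25.8 0.4 0\n0.094 14.8 -25.8 0.4 0\n0.094 14.8 -25.8 0.4 0\n0.094 14.8 -25.8 0.4 0\n0.094 14.8 -25.8 0.4 0\n0.094 14.8 -25.8 0.4 0\n0.094 14.8 -25.8 0.4 0\n0.094 14.8 -25.8 0.4 0\n0.094 14.8 -25.8 0.4 0\n0.094 14.8 -25.8 0.4 0\n0.094 14.8 -25.8 0.4 0\n0.094 14.8 -25.8 0.4 0\n0.094 0 0 0 0\n0.094 0 0 0 0\n0.094 0 0 0 0\n0.094 0 0 0 0",
)

```text
time: 11.27
tool_pos: [0.6432, 0.1622, 0.1663]
ee_rot: [3.141, 0.001, 0.002]
wrist_force: [-0.0, -1.2, -0.1]
width: 0.094
finger_force: 0.0
```

```bash
python3 -c "
from pos import *
togo(.6437,.1636,.1038)"
```

```text
tool [0.6432 0.1622 0.1663] rot [3.141e+00 1.000e-03 2.000e-03] go [ 0.0005 -0.0014  0.0625]
```

Emit:
run_rows(
  offsets="0.094 0 -1 15 0\n0.094 0 0 15 0\n0.094 0 0 15 0\n0.094 0 0 12 0\n0.094 0 0 5 0\n0.094 0 0 0 0\n0.094 0 0 0 0",
)

```text
time: 11.85
tool_pos: [0.6437, 0.1639, 0.1051]
ee_rot: [3.141, -0.0, 0.002]
wrist_force: [0.2, 0.8, -0.4]
width: 0.094
finger_force: 0.0
```

Emit:
run_rows(
  offsets="0.04 0 0 0 0\n0.03 0 0 0 0\n0.015 0 0 0 0\n0.015 0 0 0 0\n0.015 0 0 0 0\n0.015 0 0 0 0\n0.015 0 0 0 0\n0.015 0 0 0 0\n0.015 0 0 0 0\n0.015 0 0 0 0\n0.015 0 0 0 0\n0.015 0 0 0 0\n0.015 0 0 0 0\n0.015 0 0 0 0\n0.015 0 0 0 0",
)

```text
time: 13.1
tool_pos: [0.6437, 0.1641, 0.1047]
ee_rot: [3.141, 0.0, 0.003]
wrist_force: [0.6, -1.5, -0.3]
width: 0.0277
finger_force: 30.0
```

Emit:
run_rows(
  offsets="0.015 0 0 -4 0\n0.015 0 0 -8 0\n0.015 0 0 -12 0\n0.015 0 0 -12 0\n0.015 0 0 -12 0\n0.015 0 0 -8 0\n0.015 0 0 -4 0\n0.015 0 0 0 0\n0.015 0 0 0 0",
)

```text
time: 13.85
tool_pos: [0.6437, 0.1644, 0.165]
ee_rot: [-3.142, -0.0, 0.003]
wrist_force: [-0.2, -0.4, -3.8]
width: 0.0272
finger_force: 30.0
```

Emit:
run_rows(
  offsets="0.015 0 6 0 0\n0.015 0 12 0 0\n0.015 -1 18 0 0\n0.015 -1 20 0 0\n0.015 -1 20 0 0\n0.015 -1 20 0 0\n0.015 -1 20 0 0\n0.015 -1 20 0 0\n0.015 -1 20 0 0\n0.015 -1 20 0 0\n0.015 -1 20 0 0\n0.015 0 20 0 0\n0.015 0 20 0 0\n0.015 0 20 0 0\n0.015 0 18 0 0\n0.015 0 16 0 0\n0.015 0 6 0 0\n0.015 0 0 0 0\n0.015 0 0 0 0\n0.015 0 0 0 0",
)

```text
time: 15.52
tool_pos: [0.6355, -0.1307, 0.1647]
ee_rot: [-3.141, 0.0, 0.004]
wrist_force: [0.1, 1.1, -4.2]
width: 0.0274
finger_force: 30.0
```

Run:
```python
from pos import *
S=[camrig.snapshot(n) for n in("top","side")]
cv2.imwrite("pics/blue_over.png",S[1]["color"])
print("yellow stand",at("yellow",(.644,.16,.03),RIM,S),fit(S,"yellow",(.644,.16,.03),RIM))
togo(.6346,-.1328,.1047)
```

```text
yellow stand [array([0.6442, 0.1615]), array([0.6437, 0.1609]), array([0.6462, 0.1651])] (array([0.64355619, 0.16002864, 0.03295273]), np.float64(0.5120836516242625), 50)
tool [ 0.6356 -0.1305  0.1649] rot [-3.141 -0.     0.004] go [-0.001   0.0023  0.0602]
```

View pics/blue_over.png

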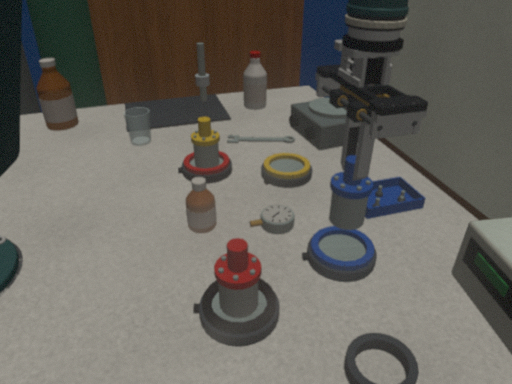

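The blue vessel hangs upright over the blue stand at (342,252). The yellow stand at (287,168) is free. Now I lower it.

Emit:
run_rows(
  offsets="0.015 -1 1 6 0\n0.015 0 1 12 0\n0.015 0 0 12 0\n0.015 0 0 12 0\n0.015 0 0 8 0\n0.015 0 0 4 0\n0.015 0 0 2 0\n0.015 0 0 0 0\n0.015 0 0 0 0",
)

```text
time: 16.37
tool_pos: [0.6349, -0.1338, 0.1093]
ee_rot: [3.141, -0.001, 0.003]
wrist_force: [0.1, 0.0, -3.8]
width: 0.0275
finger_force: 30.0
```

Emit:
run_rows(
  offsets="0.015 0 0 2 0\n0.015 0 0 1 0\n0.015 0 0 1 0\n0.015 0 0 0.7 0\n0.015 0 0 0.6 0\n0.015 0 0 0 0\n0.015 0 0 0 0",
)

```text
time: 16.95
tool_pos: [0.6349, -0.1338, 0.1047]
ee_rot: [3.141, -0.002, 0.003]
wrist_force: [-0.6, 0.3, 1.7]
width: 0.0275
finger_force: 30.0
```

Emit:
run_rows(
  offsets="0.03 0 0 0 0\n0.035 0 0 0 0\n0.05 0 0 0 0\n0.07 0 0 0 0\n0.094 0 0 0 0\n0.094 0 0 0 0\n0.094 0 0 0 0\n0.094 0 0 0 0\n0.094 0 0 0 0\n0.094 0 0 -15 0\n0.094 0 0 -15 0\n0.094 0 0 -15 0\n0.094 0 0 -15 0\n0.094 0 0 -5 0\n0.094 0 0 0 0",
)

```text
time: 18.2
tool_pos: [0.6355, -0.134, 0.1706]
ee_rot: [3.14, -0.004, 0.003]
wrist_force: [-0.5, -1.2, 0.7]
width: 0.0937
finger_force: 0.0
```

Emit:
run_rows(
  offsets="0.094 -11.4 -25.8 0 0\n0.094 -11.4 -25.8 0 0\n0.094 -11.4 -25.8 0 0\n0.094 -11.4 -25.8 0 0\n0.094 -11.4 -25.8 0 0\n0.094 -11.4 -25.8 0 0\n0.094 -11.4 -25.8 0 0\n0.094 -11.4 -25.8 0 0\n0.094 -11.4 -25.8 0 0\n0.094 -11.4 -25.8 0 0\n0.094 -11.4 -25.8 0 0\n0.094 -11.4 -25.8 0 0\n0.094 -11.4 -25.8 0 0\n0.094 -11.4 -25.8 0 0\n0.094 0 0 0 0\n0.094 0 0 0 0\n0.094 0 0 0 0\n0.094 0 0 0 0",
)

```text
time: 19.7
tool_pos: [0.4742, 0.2261, 0.1678]
ee_rot: [3.141, 0.001, 0.002]
wrist_force: [0.1, 0.2, -0.1]
width: 0.0937
finger_force: 0.0
```

Run:
```python
from pos import *
S=[camrig.snapshot(n) for n in("top","side")]
print("blue vessel",at("blue",(.635,-.134,.13),TOP,S))
togo(.4746,.2279,.1047)
```

```text
blue vessel [array([ 0.6416, -0.1229]), array([ 0.6241, -0.1269]), array([ 0.6504, -0.123 ])]
tool [0.4744 0.226  0.1681] rot [3.141e+00 0.000e+00 1.000e-03] go [ 0.0002 -0.0019  0.0634]
```

Scaled: 0.015 m is 15, 0.012 m is 12.

Emit:
run_rows(
  offsets="0.094 0 -1 15 0\n0.094 0 -1 15 0\n0.094 0 0 15 0\n0.094 0 0 12 0\n0.094 0 0 6 0\n0.094 0 0 0 0\n0.094 0 0 0 0",
)

```text
time: 20.38
tool_pos: [0.4741, 0.2288, 0.1055]
ee_rot: [3.141, 0.0, 0.002]
wrist_force: [0.1, 0.1, 0.1]
width: 0.0939
finger_force: 0.0
```

Emit:
run_rows(
  offsets="0.04 0 0 0 0\n0.03 0 0 0 0\n0.015 0 0 0 0\n0.015 0 0 0 0\n0.015 0 0 0 0\n0.015 0 0 0 0\n0.015 0 0 0 0\n0.015 0 0 0 0\n0.015 0 0 0 0\n0.015 0 0 0 0\n0.015 0 0 0 0\n0.015 0 0 0 0\n0.015 0 0 0 0\n0.015 0 0 0 0\n0.015 0 0 0 0",
)

```text
time: 21.63
tool_pos: [0.4739, 0.2288, 0.1054]
ee_rot: [3.141, 0.0, 0.003]
wrist_force: [-0.8, -2.0, -0.4]
width: 0.0273
finger_force: 30.0
```

Emit:
run_rows(
  offsets="0.015 0 0 -4 0\n0.015 0 0 -8 0\n0.015 0 0 -12 0\n0.015 0 0 -12 0\n0.015 0 0 -12 0\n0.015 0 0 -8 0\n0.015 0 0 -4 0\n0.015 0 0 0 0\n0.015 0 0 0 0",
)

```text
time: 22.38
tool_pos: [0.4739, 0.2291, 0.1656]
ee_rot: [-3.142, -0.0, 0.003]
wrist_force: [0.6, -0.2, -5.3]
width: 0.0273
finger_force: 30.0
```

```bash
python3 -c "
from pos import *
togo(.6440,.1608,.165)"
```

```text
tool [0.4739 0.2291 0.1656] rot [-3.142e+00 -0.000e+00  3.000e-03] go [0.1699 0.0688 0.0006]
```

Emit:
run_rows(
  offsets="0.015 6 2.4 0 0\n0.015 12 4.8 0 0\n0.015 17 6.9 0 0\n0.015 17 6.9 0 0\n0.015 17 6.9 0 0\n0.015 17 6.9 0 0\n0.015 17 6.9 0 0\n0.015 17 6.9 0 0\n0.015 17 6.9 0 0\n0.015 17 6.9 0 0\n0.015 10 4 0 0\n0.015 6 2.4 0 0\n0.015 0 0 0 0\n0.015 0 0 0 0\n0.015 0 0 0 0",
)

```text
time: 23.63
tool_pos: [0.6436, 0.161, 0.165]
ee_rot: [-3.142, 0.001, 0.003]
wrist_force: [-0.6, -0.2, -4.1]
width: 0.0274
finger_force: 30.0
```

Run:
```python
from pos import *
S=[camrig.snapshot(n) for n in("top","side")]
cv2.imwrite("pics/yel_over.png",S[1]["color"])
print("red stand",at("red",(.474,.229,.03),RIM,S),fit(S,"red",(.474,.229,.03),RIM))
togo(.6440,.1608,.1054)
```

```text
red stand [array([0.4731, 0.2302]), array([0.4686, 0.235 ]), array([0.4765, 0.2443])] (array([0.47299299, 0.22990404, 0.03069269]), np.float64(1.0405153412618753), 32)
tool [0.6436 0.1612 0.1656] rot [-3.142  0.     0.004] go [0.0004 0.0004 0.0602]
```

View pics/yel_over.png

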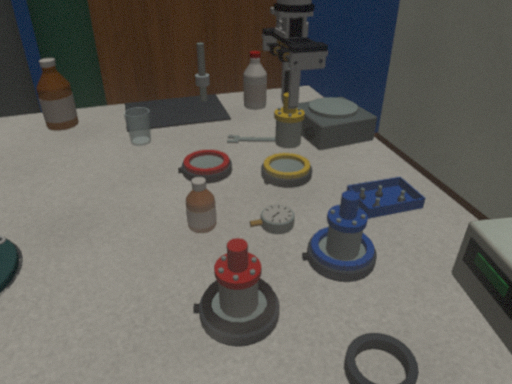

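The blue vessel stands flat on the blue stand at (345,245). The yellow vessel hangs over its own stand at (287,168), and the red stand at (207,164) is free. I lower and release it.

Scaled: 0.012 m is 12, 0.008 m is 8.

Emit:
run_rows(
  offsets="0.015 0 0 6 0\n0.015 0 0 12 0\n0.015 0 0 12 0\n0.015 0 0 12 0\n0.015 0 0 8 0\n0.015 0 0 4 0\n0.015 0 0 2 0\n0.015 0 0 0 0\n0.015 0 0 0 0",
)

```text
time: 24.48
tool_pos: [0.6445, 0.1608, 0.1099]
ee_rot: [-3.141, -0.001, 0.003]
wrist_force: [0.5, -0.4, -4.3]
width: 0.027
finger_force: 30.0
```

Emit:
run_rows(
  offsets="0.015 0 0 2 0\n0.015 0 0 1 0\n0.015 0 0 1 0\n0.015 0 0 0.7 0\n0.015 0 0 0.6 0\n0.015 0 0 0 0\n0.015 0 0 0 0",
)

```text
time: 25.07
tool_pos: [0.6446, 0.1607, 0.1054]
ee_rot: [3.142, -0.002, 0.003]
wrist_force: [-1.0, -1.2, 1.4]
width: 0.0275
finger_force: 30.0
```

Scaled: -0.015 m is -15, -0.005 m is -5.

Emit:
run_rows(
  offsets="0.03 0 0 0 0\n0.035 0 0 0 0\n0.05 0 0 0 0\n0.07 0 0 0 0\n0.094 0 0 0 0\n0.094 0 0 0 0\n0.094 0 0 0 0\n0.094 0 0 0 0\n0.094 0 0 0 0\n0.094 0 0 -15 0\n0.094 0 0 -15 0\n0.094 0 0 -15 0\n0.094 0 0 -15 0\n0.094 0 0 -5 0\n0.094 0 0 0 0",
  quiet=true,
)

```text
ok
```

Emit:
run_rows(
  offsets="0.094 -14.7 25.7 0 0\n0.094 -14.7 25.7 0 0\n0.094 -14.7 25.7 0 0\n0.094 -14.7 25.7 0 0\n0.094 -14.7 25.7 0 0\n0.094 -14.7 25.7 0 0\n0.094 -14.7 25.7 0 0\n0.094 -14.7 25.7 0 0\n0.094 -14.7 25.7 0 0\n0.094 -14.7 25.7 0 0\n0.094 -14.7 25.7 0 0\n0.094 -14.7 25.7 0 0\n0.094 -14.7 25.7 0 0\n0.094 -14.7 25.7 0 0\n0.094 0 0 0 0\n0.094 0 0 0 0\n0.094 0 0 0 0\n0.094 0 0 0 0",
)

```text
time: 27.82
tool_pos: [0.4396, -0.1986, 0.1686]
ee_rot: [-3.141, 0.001, 0.004]
wrist_force: [0.2, 0.3, -0.0]
width: 0.094
finger_force: 0.0
```

Run:
```python
from pos import *
S=[camrig.snapshot(n) for n in("top","side")]
print("red stand",at("red",(.474,.229,.03),RIM,S),fit(S,"red",(.474,.229,.03),RIM))
togo(.438,-.1985,.1045)
```

```text
red stand [array([0.4746, 0.2292]), array([0.4741, 0.229 ]), array([0.4776, 0.2413])] (array([0.47459803, 0.22674299, 0.03867467]), np.float64(0.19442611644759683), 50)
tool [ 0.4398 -0.1986  0.1689] rot [-3.141  0.     0.005] go [-0.0018 -0.0001  0.0644]
```

Scaled: 0.015 m is 15, 0.012 m is 12.

Emit:
run_rows(
  offsets="0.094 -1 0 15 0\n0.094 -1 0 15 0\n0.094 0 0 15 0\n0.094 0 0 12 0\n0.094 0 0 7 0\n0.094 0 0 0 0\n0.094 0 0 0 0",
)

```text
time: 28.5
tool_pos: [0.4375, -0.1993, 0.1051]
ee_rot: [-3.141, 0.0, 0.003]
wrist_force: [0.1, -0.5, -0.1]
width: 0.0941
finger_force: 0.0
```

Emit:
run_rows(
  offsets="0.04 0 0 0 0\n0.03 0 0 0 0\n0.015 0 0 0 0\n0.015 0 0 0 0\n0.015 0 0 0 0\n0.015 0 0 0 0\n0.015 0 0 0 0\n0.015 0 0 0 0\n0.015 0 0 0 0\n0.015 0 0 0 0\n0.015 0 0 0 0\n0.015 0 0 0 0\n0.015 0 0 0 0\n0.015 0 0 0 0\n0.015 0 0 0 0",
)

```text
time: 29.75
tool_pos: [0.4373, -0.1993, 0.1051]
ee_rot: [-3.141, 0.0, 0.003]
wrist_force: [-0.0, 0.4, -0.3]
width: 0.0274
finger_force: 30.0
```

Emit:
run_rows(
  offsets="0.015 0 0 -4 0\n0.015 0 0 -8 0\n0.015 0 0 -14 0\n0.015 0 0 -14 0\n0.015 0 0 -14 0\n0.015 0 0 -14 0\n0.015 0 0 -14 0\n0.015 0 0 -8 0\n0.015 0 0 -4 0\n0.015 0 0 0 0\n0.015 0 0 0 0",
)

```text
time: 30.67
tool_pos: [0.4371, -0.1995, 0.1986]
ee_rot: [-3.141, 0.001, 0.003]
wrist_force: [-1.0, -0.1, -3.9]
width: 0.0276
finger_force: 30.0
```

```bash
python3 -c "
from pos import *
togo(.535,.0,.198)"
```

```text
tool [ 0.4371 -0.1995  0.1986] rot [-3.141e+00  1.000e-03  3.000e-03] go [ 0.0985 -0.1993  0.0006]
```

Emit:
run_rows(
  offsets="0.015 4 -6 0 0\n0.015 8 -12 0 0\n0.015 10 -18 0 0\n0.015 10 -20 0 0\n0.015 10 -20 0 0\n0.015 10 -20 0 0\n0.015 10 -20 0 0\n0.015 10 -20 0 0\n0.015 10 -20 0 0\n0.015 8 -20 0 0\n0.015 6 -20 0 0\n0.015 3 -20 0 0\n0.015 0 -20 0 0\n0.015 -3 -20 0 0\n0.015 -6 -18 0 0\n0.015 -8 -12 0 0\n0.015 -4 -6 0 0\n0.015 0 0 0 0\n0.015 0 0 0 0",
)

```text
time: 32.25
tool_pos: [0.5143, 0.0923, 0.199]
ee_rot: [3.141, -0.0, 0.003]
wrist_force: [0.9, -0.4, -3.5]
width: 0.0274
finger_force: 30.0
```

```bash
python3 -c "
from pos import *
togo(.4744,.2290,.165)"
```

```text
tool [0.5143 0.0923 0.199 ] rot [ 3.141e+00 -0.000e+00  3.000e-03] go [-0.0395 -0.1368  0.034 ]
```

Scaled: -0.017 m is -17, -0.014 m is -14.

Emit:
run_rows(
  offsets="0.015 -2 -7 2 0\n0.015 -4 -14 4 0\n0.015 -5 -17 4 0\n0.015 -5 -17 4 0\n0.015 -5 -17 4 0\n0.015 -5 -17 4 0\n0.015 -5 -17 4 0\n0.015 -4 -14 4 0\n0.015 -3 -10 3 0\n0.015 -1.5 -6.8 1 0\n0.015 0 0 0 0\n0.015 0 0 0 0\n0.015 0 0 0 0",
)

```text
time: 33.33
tool_pos: [0.4751, 0.2286, 0.1654]
ee_rot: [3.141, -0.001, 0.002]
wrist_force: [-0.3, -1.3, -3.2]
width: 0.0275
finger_force: 30.0
```

```bash
python3 -c "
from pos import *
togo(.4744,.2290,.1051)"
```

```text
tool [0.4751 0.2286 0.1654] rot [ 3.141e+00 -1.000e-03  2.000e-03] go [-0.0007 -0.0004  0.0603]
```

Scaled: 0.012 m is 12, 0.008 m is 8.

Emit:
run_rows(
  offsets="0.015 0 0 6 0\n0.015 0 0 12 0\n0.015 0 0 12 0\n0.015 0 0 12 0\n0.015 0 0 8 0\n0.015 0 0 4 0\n0.015 0 0 2 0\n0.015 0 0 0 0\n0.015 0 0 0 0",
)

```text
time: 34.08
tool_pos: [0.475, 0.2295, 0.1095]
ee_rot: [-3.141, -0.001, 0.003]
wrist_force: [-0.6, 1.1, -3.7]
width: 0.0271
finger_force: 30.0
```

Emit:
run_rows(
  offsets="0.015 0 0 2 0\n0.015 0 0 1 0\n0.015 0 0 1 0\n0.015 0 0 0.7 0\n0.015 0 0 0.6 0\n0.015 0 0 0 0\n0.015 0 0 0 0",
)

```text
time: 34.67
tool_pos: [0.4751, 0.2295, 0.1051]
ee_rot: [-3.141, -0.002, 0.003]
wrist_force: [-0.9, 0.6, 2.8]
width: 0.0273
finger_force: 30.0
```

Contact. I release, back up and step aside towards −x to clear the view.

Emit:
run_rows(
  offsets="0.03 0 0 0 0\n0.035 0 0 0 0\n0.05 0 0 0 0\n0.07 0 0 0 0\n0.094 0 0 0 0\n0.094 0 0 0 0\n0.094 0 0 0 0\n0.094 0 0 0 0\n0.094 0 0 0 0\n0.094 0 0 -15 0\n0.094 0 0 -15 0\n0.094 0 0 -15 0\n0.094 0 0 -15 0\n0.094 0 0 -15 0\n0.094 -20 0 -15 0\n0.094 -20 0 0 0\n0.094 -20 0 0 0\n0.094 -20 0 0 0\n0.094 0 0 0 0\n0.094 0 0 0 0",
)

```text
time: 36.33
tool_pos: [0.3945, 0.2292, 0.1943]
ee_rot: [-3.141, -0.002, 0.004]
wrist_force: [0.5, -0.0, -0.1]
width: 0.0939
finger_force: 0.0
```

Run:
```python
from pos import *
S=[camrig.snapshot(n) for n in("top","side")]
cv2.imwrite("pics/endt.png",S[0]["color"]);cv2.imwrite("pics/ends.png",S[1]["color"])
```

```text
(no output)
```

View pics/ends.png

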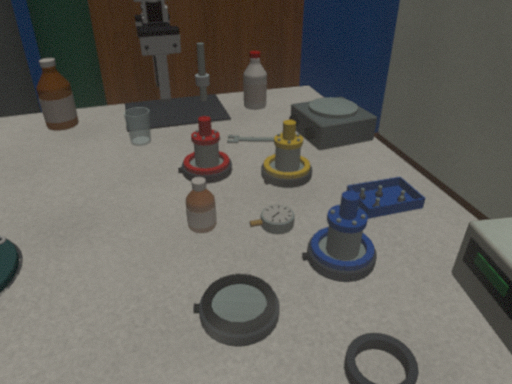

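View pics/endt.png

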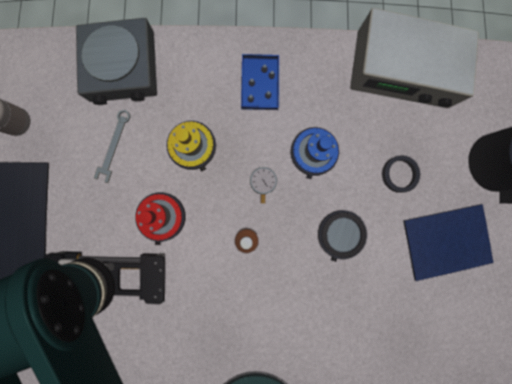

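In the top view each vessel stands upright inside the rim of its own colour: red (160,217), yellow (190,145), blue (315,151). The black stand (342,235) is empty, and the bottle and gauge are where they started.

```bash
python3 -c "
from bench import robot, camrig, probe_bus
print(robot.close_job())"
```

```text
the job is handed in; nothing more can be done
None
```

I handed the job in at about 36 s: in the last pictures each vessel stands upright on the stand of its own colour, the black stand is empty again, and the bottle and gauge look undisturbed (no verdict was returned).

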